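# Hang-up board into the quick-release clamp

### The arm

A 7-joint arm with a two-finger parallel gripper is mounted at the origin on the work surface; the furniture and walls round the work are solid. World frame = base frame: x ahead of the robot, y to its left, z up, the work surface at z = 0. Lengths are in m, angles in rad, forces in N, time in s.
With the tool pointing down it reaches from about 0.425 to 0.95 m from the base axis. Payload 4.7 kg.
Tool frame: the origin (TCP) lies between the finger pads; the fingertips stand 11 mm ahead of it and the grasp point (between the pads) lies 8 mm behind it; z points along the fingers, y is the direction in which the jaws open and shut (so a half turn about z gives the same grasp; the last joint's range is limited). The gripper opens to 85 mm and grips with 20 to 120 N. Pads are 22 mm wide; open, the fingers measure 114 mm over their backs; the gripper's body (76 mm by 85 mm) begins 54 mm behind the grasp point. The pads swing forward as they close: fully open they stand 13 mm farther back than shut.
Start: joints at [1.164, 0.469, -0.049, 1.532, 0.024, 1.141, -0.082], TCP at [0.249, -0.627, 0.221] pointing down, gripper open.
Joint ranges: [-2.59, 2.59], [-0.33, 1.99], [-1.39, 1.29], [0.1, 2.45], [-1.04, 4.18], [0.21, 1.99], [-2.66, 2.66]. Speed limits (rad/s): [2.57, 2.57, 3.14, 3.14, 3.14, 3.14, 3.14].

### API

Orientations are given as a unit quaternion [x, y, z, w].
In Python, from plant import manip, eyes gives the robot as it stands.
- The arm moves only by the tool servo_tool, never from a script. Its argument "increments" is a list of rows, each an object with "dp": the shift along the tool's x, y, z in cm, a list of three; "twist": the turn, a rotation vector about the tool's x, y, z in rad, a list of three; "grip": the opening, from -1 (shut) to 1 (fully open). In form: [{"dp": [dx, dy, dz], "twist": [rx, ry, rz], "grip": grip}, ...]. A call has exactly 8 rows; each row is the pose to reach, as a shift and turn from the pose commanded when the call began, along the tool's axes at that moment; what a row does not reach only later rows make up. A row lasts 1/8 s, in which the tool goes at most 62.5 mm and 10.7 degrees, less where a joint would pass 70% of its speed; a pose out of reach is approached as far as the arm can. A call with a gripper value outside its range is refused whole. The fingers move at their own pace and stop on an object; "force" is the grip in N (left out, the last holds). Time passes only in rows, so rows that repeat a pose let the fingers close, or fill a call up. It gives the time, the measured TCP pose, the force and the opening at its end, in the units of the state.
- manip.get_obs(): the state, without advancing time (a new reading comes with each control period).
- eyes.camera(name): name is "side" or "top" or "wrist"; returns a dict with "image" (480x640x3 uint8, red, green, blue), "intrinsics" (3x3 intrinsics, pixels), "dist_coeffs" ([k1, k2, p1, p2, k3] as OpenCV has them; the pictures are not rectified), "extrinsics" (4x4, takes a point from world to camera coordinates). Camera axes: x right, y down, z forward; pixel columns grow to the right and rows downward; lengths in m; the calibration is good to about 2 mm. A picture is of the moment at which its call begins. There is no depth.
- manip.finish_job(): hands the job in, once; it reports no verdict.
The state is a dict: "time_s": time; "joint_pos": joint angles; "joint_velocities": joint speeds; "joint_efforts": joint torques, N m; "eef_pos": TCP position; "tool_rot": TCP orientation; "force": force on the tool from outside, world axes, zero at the start; "torque": the same for the moment, N m; "opening": opening from 0.0 (shut) to 1.0 (fully open).
Only numpy, scipy, OpenCV 4.12 (cv2) and the standard library are available. Lean on these libraries where they do the work, as an engineer would, in place of code of your own. Each camera call takes 0.05 s, during which the arm holds its last target.

### The job

Get the slotted wooden board ready for edge finishing: lift it off its hook, stand it upright, long bottom edge down, in the middle of the open quick-release clamp with that edge resting on the clamp's floor, then throw the clamp's lever all the way over until it snaps past centre and grips the board. Let go of everything and leave the tin, the jar and the thread spool where they stand.

Things in the scene. Friction and masses are not known exactly. Their poses are not given: they have to be found in the camera images.
- board: Flat light wooden board, 10 mm thick (its x), 140 mm wide (y), 120 mm high (z), 0.16 kg. Origin in the middle of its bottom edge, z toward the top edge. A slot 40 mm wide goes through it along x, centred, 44 to 72 mm above the bottom edge; the 48 mm above the slot are solid: grip there from above, across the 10 mm. Hangs upright at the start. Same when turned half round about z.
- board_top (a point): Middle of the board's top edge, 120 mm above its origin; axes as the board's.
- stand: Fixed wooden stand (foot 100 x 100 x 14 mm) with a post 100 mm high, front face 30 mm to +x of the origin, and a flat steel hook pointing along the stand's -x. Origin on the table below where the board hangs; z up. The board hangs square to the stand's x, up to 9 mm along x and 6 mm along y from the origin.
- hook_seat (a point): Point on the hook's top face, 100 mm above the table, over the stand's origin; axes as the stand's. The hook is 24 mm wide, 5 mm thick, and ends to -x in an upturned lip (16 to 21 mm from this point, 8 mm high). The board's slot hangs on it with 23 mm free below: lift the board 11 to 20 mm, then move it at least 40 mm along the stand's -x to clear the lip.
- clamp: Fixed grey quick-release lever clamp. Origin on the table below the mid-plane of a clamped board; z up. Floor plate 8 mm thick, x -122 to +34 mm, y -55 to +55. From +x to -x: fixed jaw (face at x = +5 mm, 90 mm wide, 44 mm high, flared top to 53 mm), gap, rubber pad on the moving jaw (80 mm wide, 47 mm high), two cheeks (60 mm high) with the lever.
- clamp_seat (a point): Point on the floor plate's top (8 mm above the table) over the clamp's origin; axes as the clamp's. The board's bottom edge belongs on this level, its middle near y = 0, its faces square to x. The open gap reaches from x = -16 to +5 mm (21 mm), so a board set down at x = -5.5 mm has about 5 mm free on either side.
- clamp_pad: The clamp's sprung rubber pad. Its face lies 16 mm to -x of this body's origin, which coincides with the clamp's origin when the clamp is open and moves to +x as it closes; axes as the clamp's. Closed on a board it presses with about 26 N.
- lever_pivot (a point): The lever's axis, 44 mm above the table, 95 mm to -x of the clamp's origin; axes as the clamp's. The lever turns about the y axis, in the clamp's x-z plane.
- lever_tip (a point): Free end of the lever's black handle, 130 mm from the pivot on the lever's centre line. The round handle is 20 to 22 mm thick and covers the last 85 mm.
- lever (a joint): Angle of the lever (rad), starts 0 to 0.25. At 0 (open) it points up, leaning 15 degrees toward the clamp's -x; growing, it swings to -x and down to the stop at 1.38, 4 degrees below level (elevation = 1.309 - value). It moves freely against light friction until it has pushed the board to the fixed jaw at about 0.55, then springily resists (1 to 4 N square to the handle, 100 mm from the pivot) up to the centre at 1.13, past which it snaps to the stop and stays.
- tin: Glue tin, upright cylinder with a black cap, 76 mm across, 97 mm high, bystander. Origin under its middle.
- jar: Glass jar with a screw lid, 54 mm across, 74 mm high, bystander. Origin under its middle.
- thread: Thread spool standing upright, 42 mm across, 60 mm high, bystander. Origin under its middle.

How it is judged:
On the way, in this order (a step that is already met when the one before it is completed fails the run):
1. the board stands upright on the clamp's floor between the open jaws, the lever not yet thrown (x of board in the frame of clamp_seat between -0.016 and 0.01 m and y of board in the frame of clamp_seat between -0.035 and 0.035 m and z of board in the frame of clamp_seat between -0.004 and 0.005 m and angle between board's own z axis and vertical below 0.2 rad and value of joint lever below 0.6 rad), for 0.2 s.
2. the lever is thrown past centre with the board in the jaws (x of board in the frame of clamp_seat between -0.016 and 0.01 m and y of board in the frame of clamp_seat between -0.035 and 0.035 m and z of board in the frame of clamp_seat between -0.004 and 0.005 m and value of joint lever above 1.28 rad), for 0.2 s.
At the end, for the whole second after the job is handed in: The board stands upright (within 4 degrees) and still in the clamp, its bottom edge on the floor plate (within 5 mm), its middle within 35 mm of the clamp's middle along the jaws; the lever is past centre at its stop (over 1.3 rad) and the pad presses on the board with over 3 N (x of board in the frame of clamp_seat between -0.016 and 0.01 m and y of board in the frame of clamp_seat between -0.035 and 0.035 m and z of board in the frame of clamp_seat between -0.004 and 0.005 m and angle between board's own z axis and vertical below 0.07 rad and value of joint lever above 1.3 rad and contact force between clamp_pad and board above 3 N and linear speed of board below 0.02 m/s); the robot touches nothing.
It fails at once if the glue tin is pushed more than 30 mm from its place or knocked over (distance of tin from where it was at the start of the episode above 0.03 m or angle between tin's own z axis and vertical above 0.5 rad).
It fails at once if the tack jar is pushed more than 30 mm from its place or knocked over (distance of jar from where it was at the start of the episode above 0.03 m or angle between jar's own z axis and vertical above 0.5 rad).
It fails at once if the thread spool is pushed more than 30 mm from its place or knocked over (distance of thread from where it was at the start of the episode above 0.03 m or angle between thread's own z axis and vertical above 0.5 rad).
It also fails if it takes over 64 s, if anything falls off the work surface, if the arm or the gripper's body presses on something with over 40 N, if the wrist force passes 120 N, or if a joint passes its speed limit or range.

## Working session

There is one attempt and no reset: what is moved stays moved. The work goes in short steps, Python scripts to look and compute and a tool call to move; the robot and the scene stay as the last step left them, time stands still between calls to the robot, and variables do not carry over. Pictures are saved under pics/ and viewed, and the job is handed in when it is done.

Besides the shell and the picture viewer there is one more tool, called after "Call:" as a command line: name --argument value ..., lists and objects as JSON in quotes. servo_tool: Moves the arm, as the interface text tells. Its arguments: {"type":"object","properties":{"increments":{"type":"array"},"force":{"type":"number"}},"required":["increments"]}

```bash
ls; mkdir -p pics; cat > h.py <<'E'
import numpy as np, cv2
from plant import manip, eyes
def snap(n,f):
    c=eyes.camera(n); cv2.imwrite(f'pics/{f}.png',cv2.cvtColor(c['image'],cv2.COLOR_RGB2BGR)); np.savez(f'pics/{f}.npz',**c); return c
def ld(f):
    return dict(np.load(f'pics/{f}.npz'))
def ray(c,uv):
    uv=np.array(uv,float).reshape(-1,1,2)
    n=cv2.undistortPoints(uv,c['intrinsics'],c['dist_coeffs']).reshape(-1,2)
    R=c['extrinsics'][:3,:3];t=c['extrinsics'][:3,3]
    d=np.c_[n,np.ones(len(n))]@R
    return -R.T@t,d
def onz(c,uv,z):
    o,d=ray(c,uv); return o+d*((z-o[2])/d[:,2])[:,None]
def proj(c,P):
    R=c['extrinsics'][:3,:3];t=c['extrinsics'][:3,3]
    return cv2.projectPoints(np.array(P,float).reshape(-1,1,3),cv2.Rodrigues(R)[0],t,c['intrinsics'],c['dist_coeffs'])[0].reshape(-1,2)
E
python3 - <<'E'
from h import *
np.set_printoptions(precision=4,suppress=True)
o=manip.get_obs(); print(o)
for n in ['side','top','wrist']:
    c=snap(n,n+'0'); print(n,c['intrinsics'],c['dist_coeffs'],c['extrinsics'])
E
```

```text
pics
{'time_s': 0.0, 'joint_pos': array([ 1.1641,  0.4695, -0.0486,  1.5337,  0.0241,  1.141 , -0.0823]), 'joint_velocities': array([0.0014, 0.0004, 0.0002, 0.0002, 0.0003, 0.002 , 0.0017]), 'joint_efforts': array([  0.0008, -51.0297,  -0.0457, -23.7709,   0.0108,   0.0077,
         0.    ]), 'eef_pos': array([ 0.2488, -0.6268,  0.2197]), 'tool_rot': array([ 0.9822,  0.1878, -0.0002, -0.0009]), 'force': array([-0.3204, -0.0606, -0.1579]), 'torque': array([ 0.0098, -0.0109, -0.0147]), 'opening': 1.0017271076025642}
side [[438.0864   0.     317.4637]
 [  0.     438.0864 237.2169]
 [  0.       0.       1.    ]] [-0.017  0.     0.     0.     0.   ] [[-0.948  -0.3182 -0.0092  0.4632]
 [-0.117   0.3752 -0.9195  0.1902]
 [ 0.2961 -0.8706 -0.3929  1.1207]
 [ 0.      0.      0.      1.    ]]
top [[459.045    0.     322.1312]
 [  0.     459.045  236.0108]
 [  0.       0.       1.    ]] [-0.0902  0.      0.      0.      0.    ] [[ 0.0182 -0.9998 -0.0039 -0.0674]
 [-0.9921 -0.0176 -0.1244  0.5257]
 [ 0.1243  0.0061 -0.9922  1.1076]
 [ 0.      0.      0.      1.    ]]
wrist [[431.9025   0.     316.3619]
 [  0.     431.9025 244.0303]
 [  0.       0.       1.    ]] [-0.0656  0.      0.      0.      0.    ] [[ 0.3693 -0.9293 -0.0018 -0.6741]
 [-0.8895 -0.354   0.289  -0.0379]
 [-0.2692 -0.1052 -0.9573  0.3786]
 [ 0.      0.      0.      1.    ]]
```

View pics/side0.png

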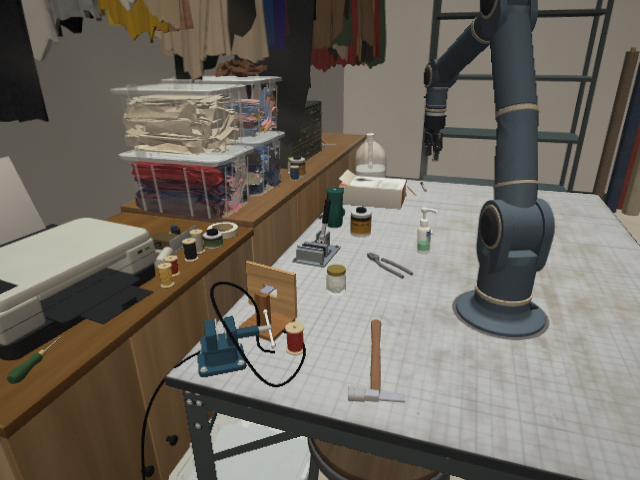

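View pics/top0.png

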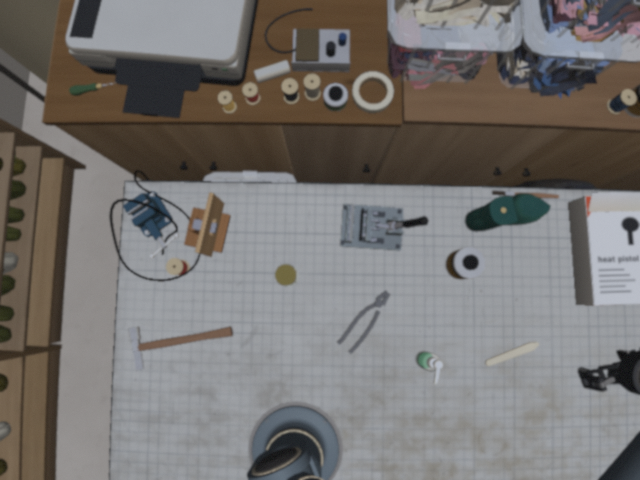

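View pics/wrist0.png

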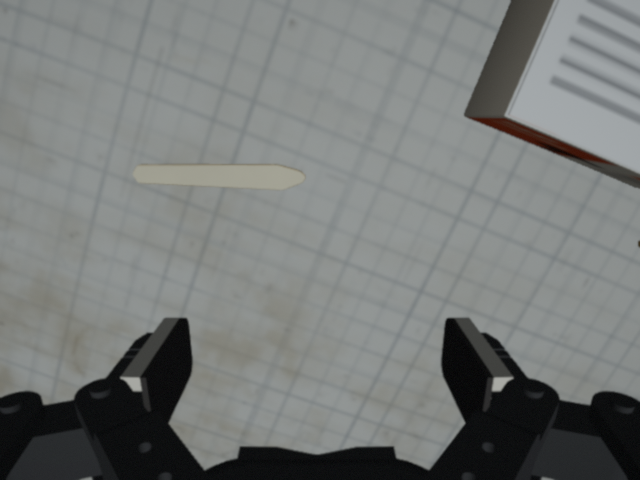

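```bash
python3 - <<'E'
from h import *
c=ld('top0'); im=cv2.cvtColor(c['image'],cv2.COLOR_RGB2BGR)
a=cv2.resize(im[180:290,100:310],None,fx=3.8,fy=3.8,interpolation=cv2.INTER_CUBIC); cv2.imwrite('pics/t_a.png',a)
a=cv2.resize(im[180:290,300:500],None,fx=4,fy=4,interpolation=cv2.INTER_CUBIC); cv2.imwrite('pics/t_b.png',a)
c=ld('side0'); im=cv2.cvtColor(c['image'],cv2.COLOR_RGB2BGR)
a=cv2.resize(im[175:375,190:430],None,fx=3,fy=3,interpolation=cv2.INTER_CUBIC); cv2.imwrite('pics/s_a.png',a)
E
```

```text
(no output)
```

View pics/t_a.png

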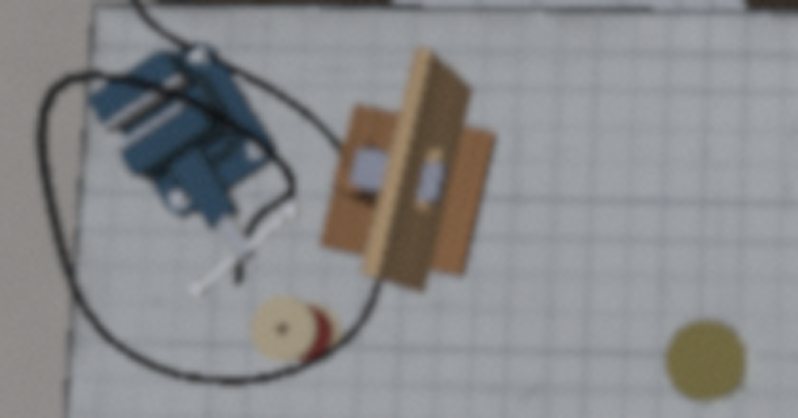

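View pics/t_b.png

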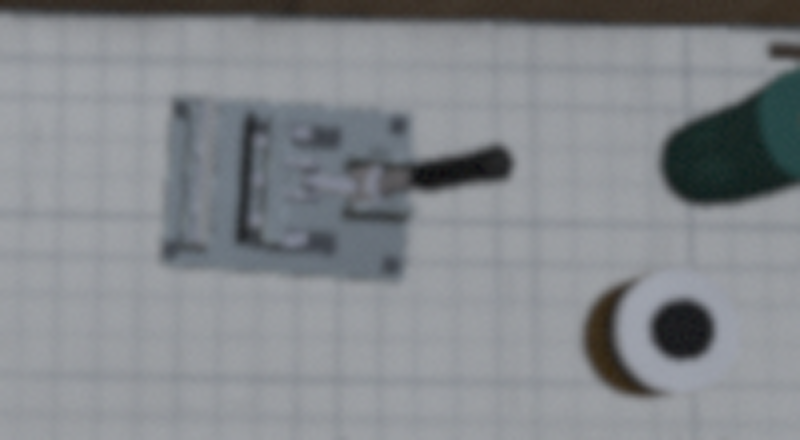

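View pics/s_a.png

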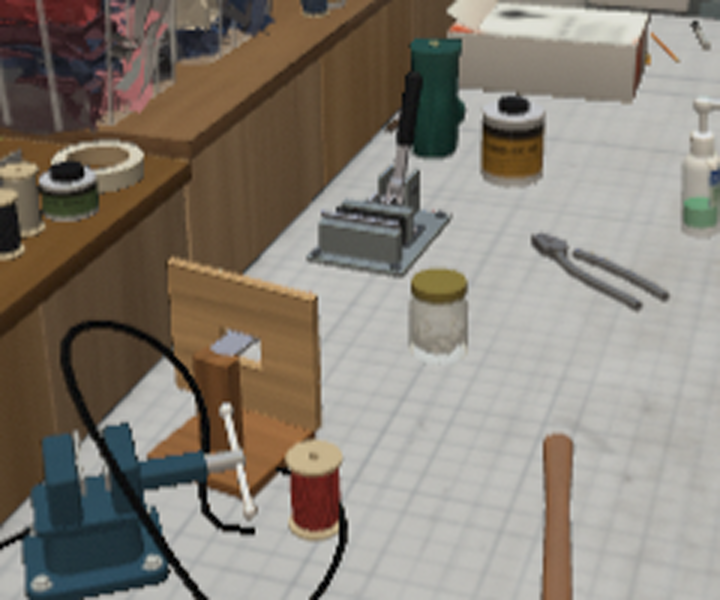

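```bash
python3 - <<'E'
from h import *
np.set_printoptions(precision=4,suppress=True)
c=ld('top0')
A=lambda p:[(100+x/3.8-.37,180+y/3.8-.37) for x,y in p]
B=lambda p:[(300+x/4-.375,180+y/4-.375) for x,y in p]
print('cam',ray(c,[[0,0]])[0])
print('board top',onz(c,A([(415,48),(433,51),(363,272),(383,280)]),.148))
print('stand foot',onz(c,A([(358,104),(495,132),(464,274),(322,245)]),.014))
print('plate',onz(c,B([(177,97),(411,113),(402,280),(163,264)]),.008))
print('lever tip ',onz(c,B([(510,162)]),.16))
print('thread',onz(c,A([(282,328)]),.06),'jar',onz(c,A([(707,361)]),.074),'tin',onz(c,B([(683,328)]),.097))
print('table edge',onz(c,[(126,183),(500,189)],0))
for f in ['side0']:
  c=ld(f);print(ray(c,[[0,0]])[0])
E
```

```text
cam [ 0.385  -0.0649  1.1641]
board top [[0.6081 0.2008 0.148 ]
 [0.6064 0.1898 0.148 ]
 [0.473  0.2251 0.148 ]
 [0.4685 0.2129 0.148 ]]
stand foot [[0.5983 0.2729 0.014 ]
 [0.5806 0.1785 0.014 ]
 [0.4846 0.1951 0.014 ]
 [0.5022 0.2921 0.014 ]]
plate [[ 0.6138 -0.112   0.008 ]
 [ 0.6062 -0.2622  0.008 ]
 [ 0.4986 -0.2561  0.008 ]
 [ 0.5062 -0.1044  0.008 ]]
lever tip  [[ 0.5506 -0.2915  0.16  ]]
thread [[0.4436 0.301  0.06  ]] jar [[0.4278 0.0265 0.074 ]] tin [[ 0.4643 -0.4073  0.097 ]]
table edge [[ 0.6631  0.4639  0.    ]
 [ 0.6635 -0.5223  0.    ]]
[0.1296 1.0518 0.6195]
```

Call:
servo_tool --increments '[{"dp": [5,-4.4,-2],"twist": [0,0,0.1],"grip": 1},{"dp": [10,-8.8,-4],"twist": [0,0,0.2],"grip": 1},{"dp": [15,-13,-6],"twist": [0,0,0.3],"grip": 1},{"dp": [20,-17.5,-6],"twist": [0,0,0.4],"grip": 1},{"dp": [25,-22,-6],"twist": [0,0,0.428],"grip": 1},{"dp": [30,-26,-6],"twist": [0,0,0.428],"grip": 1},{"dp": [35,-30.5,-6],"twist": [0,0,0.428],"grip": 1},{"dp": [39,-34,-6],"twist": [0,0,0.428],"grip": 1}]'

```text
time_s: 1.15
eef_pos: [0.4749, -0.1884, 0.2808]
tool_rot: [1.0, -0.025, 0.0, 0.0]
force: [1.3, 0.3, -0.1]
opening: 1.002
```

```bash
python3 - <<'E'
from h import *
np.set_printoptions(precision=4,suppress=True)
c=snap('wrist','w1'); o=manip.get_obs(); print(o['time_s'],o['eef_pos'],o['tool_rot'],o['joint_pos'],o['joint_velocities']); print(c['extrinsics'])
E
```

```text
1.2 [ 0.4791 -0.1783  0.281 ] [ 0.9998 -0.0184  0.0016 -0.0029] [ 0.5035  0.1619 -0.2563  1.8253  0.0377  1.1581 -1.3722] [ 0.0362 -0.0052  0.0075  0.005  -0.0092  0.0074  0.1907]
[[-0.0499 -0.9988  0.0006 -0.1647]
 [-0.9563  0.048   0.2886  0.4084]
 [-0.2882  0.0138 -0.9575  0.5754]
 [ 0.      0.      0.      1.    ]]
```

View pics/w1.png

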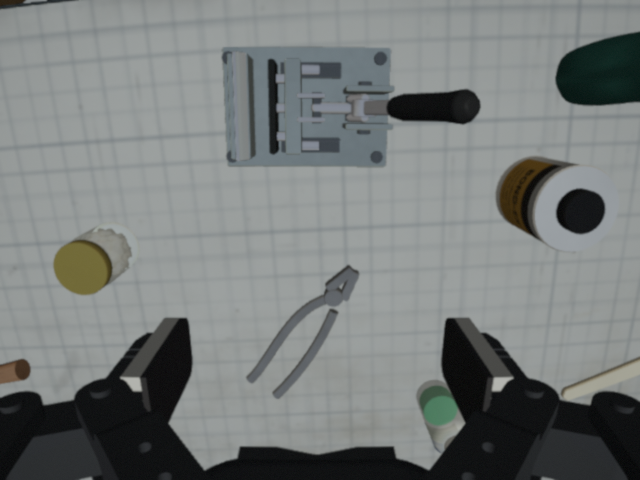

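```bash
python3 - <<'E'
from h import *
np.set_printoptions(precision=4,suppress=True)
snap('wrist','w1b');c=snap('wrist','w2'); o=manip.get_obs(); print(o['time_s'],o['eef_pos'],o['tool_rot'],o['joint_velocities']); print(c['extrinsics'])
im=cv2.cvtColor(c['image'],cv2.COLOR_RGB2BGR)
cv2.imwrite('pics/w2z.png',cv2.resize(im[35:180,210:410],None,fx=4,fy=4,interpolation=cv2.INTER_CUBIC))
E
```

```text
1.3 [ 0.4758 -0.1863  0.2806] [ 0.9998 -0.021   0.0001 -0.0005] [0.048  0.0004 0.0859 0.0044 0.0279 0.0049 0.0115]
[[-0.0364 -0.9993 -0.0032 -0.1638]
 [-0.9573  0.0339  0.2873  0.4088]
 [-0.287   0.0135 -0.9578  0.5756]
 [ 0.      0.      0.      1.    ]]
```

View pics/w2z.png

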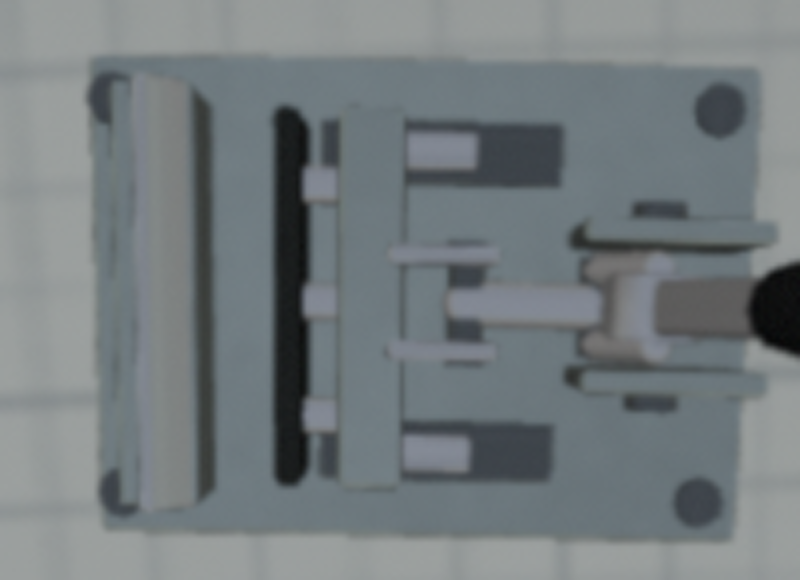

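```bash
python3 - <<'E'
from h import *
np.set_printoptions(precision=4,suppress=True)
c=ld('w2')
B=lambda p:[(210+x/4-.375,35+y/4-.375) for x,y in p]
P=onz(c,B([(90,58),(762,70),(735,540),(103,527)]),.008)
print(P)
m=P.mean(0); ax=(P[0]+P[3]-P[1]-P[2]); ax/=np.linalg.norm(ax); ay=P[0]+P[1]-P[2]-P[3];ay/=np.linalg.norm(ay)
print('size',np.linalg.norm(P[0]-P[1]),np.linalg.norm(P[3]-P[2]),np.linalg.norm(P[0]-P[3]),np.linalg.norm(P[1]-P[2]))
print('axes',ax,ay,np.degrees(np.arctan2(ax[1],ax[0])),np.degrees(np.arctan2(ay[1],ay[0])))
print('origin',m+0.044*ax)
Q=onz(c,B([(275,115),(275,475)]),.050); print('pad face top',Q,(Q-m-.044*ax)@ax,(Q-m-.044*ax)@ay)
Q=onz(c,B([(275,115),(275,475)]),.047); print('pad face top',(Q-m-.044*ax)@ax,(Q-m-.044*ax)@ay)
Q=onz(c,B([(135,75),(143,508)]),.053); print('jaw back top',(Q-m-.044*ax)@ax,(Q-m-.044*ax)@ay)
Q=onz(c,B([(192,90),(195,497)]),.053); print('jaw front flared top',(Q-m-.044*ax)@ax,(Q-m-.044*ax)@ay)
for f in ['w1','w1b','w2']:
  print(ray(ld(f),[[0,0]])[0])
h=onz(c,[(465,107)],.16);print(h,(h-m-.044*ax)@ax,(h-m-.044*ax)@ay)
E
```

```text
[[ 0.6128 -0.1088  0.008 ]
 [ 0.6045 -0.2631  0.008 ]
 [ 0.4965 -0.2577  0.008 ]
 [ 0.5053 -0.1029  0.008 ]]
size 0.15453043987971116 0.15499137360021178 0.10764143965839282 0.10808874858778886
axes [0.0551 0.9985 0.    ] [ 0.9986 -0.0523  0.    ] 86.83889785452833 -2.998142802532107
origin [ 0.5572 -0.1392  0.008 ]
pad face top [[ 0.5937 -0.1541  0.05  ]
 [ 0.5196 -0.1498  0.05  ]] [-0.0129 -0.0126] [ 0.0373 -0.037 ]
pad face top [-0.0126 -0.0124] [ 0.0376 -0.0373]
jaw back top [0.0157 0.016 ] [ 0.0445 -0.0443]
jaw front flared top [0.004  0.0046] [ 0.0417 -0.0417]
[ 0.5482 -0.192   0.4332]
[ 0.5519 -0.1819  0.4336]
[ 0.5505 -0.1854  0.4334]
[[ 0.5527 -0.2755  0.16  ]] [-0.1363] [0.0027]
```

Call:
servo_tool --increments '[{"dp": [0.1,-5,0.2],"twist": [0,0,0.03],"grip": 1},{"dp": [0.2,-10,0.4],"twist": [0,0,0.06],"grip": 1},{"dp": [0.4,-16,0.6],"twist": [0,0,0.09],"grip": 1},{"dp": [0.6,-22,0.8],"twist": [0,0,0.12],"grip": 1},{"dp": [0.8,-28,1],"twist": [0,0,0.136],"grip": 1},{"dp": [0.9,-34,1],"twist": [0,0,0.136],"grip": 1},{"dp": [0.9,-38.5,1],"twist": [0,0,0.136],"grip": 1},{"dp": [0.9,-38.5,1],"twist": [0,0,0.136],"grip": 1}]'

```text
time_s: 2.3
eef_pos: [0.5023, 0.1965, 0.2704]
tool_rot: [0.996, -0.09, -0.0, -0.001]
force: [-0.1, -0.7, 0.3]
opening: 0.996
```

```bash
python3 - <<'E'
from h import *
np.set_printoptions(precision=4,suppress=True)
snap('wrist','w3a');snap('wrist','w3a');c=snap('wrist','w3'); o=manip.get_obs(); print(o['time_s'],o['eef_pos'],o['tool_rot'],o['joint_velocities'],o['joint_pos']); print(c['extrinsics'])
E
```

```text
2.45 [0.5032 0.1914 0.2702] [ 0.9955 -0.0945 -0.0002  0.0008] [ 0.012  -0.0068  0.0057  0.0028 -0.0009 -0.0008 -0.0042] [-0.0221  0.2439 -0.5039  1.7711  0.1288  1.1603 -2.3253]
[[-0.1862 -0.9825  0.0019  0.2818]
 [-0.9404  0.1788  0.2892  0.3869]
 [-0.2845  0.0521 -0.9573  0.5589]
 [ 0.      0.      0.      1.    ]]
```

View pics/w3.png

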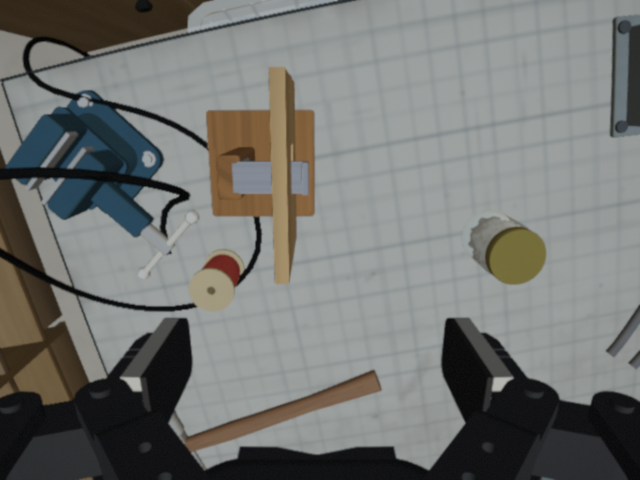

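```bash
python3 - <<'E'
from h import *
np.set_printoptions(precision=4,suppress=True)
c=ld('w3'); im=cv2.cvtColor(c['image'],cv2.COLOR_RGB2BGR)
cv2.imwrite('pics/w3z.png',cv2.resize(im[55:295,190:330],None,fx=2.5,fy=2.5,interpolation=cv2.INTER_CUBIC))
hsv=cv2.cvtColor(c['image'],cv2.COLOR_RGB2HSV)
for r in [72,85,100,130,150,200,220,240,260,275,280]: print(r,[tuple(c['image'][r,k]) for k in range(266,300,3)])
E
```

```text
72 [(np.uint8(151), np.uint8(155), np.uint8(155)), (np.uint8(143), np.uint8(128), np.uint8(102)), (np.uint8(150), np.uint8(129), np.uint8(97)), (np.uint8(151), np.uint8(131), np.uint8(96)), (np.uint8(154), np.uint8(134), np.uint8(99)), (np.uint8(156), np.uint8(135), np.uint8(101)), (np.uint8(150), np.uint8(129), np.uint8(94)), (np.uint8(112), np.uint8(105), np.uint8(94)), (np.uint8(153), np.uint8(157), np.uint8(156)), (np.uint8(150), np.uint8(154), np.uint8(154)), (np.uint8(151), np.uint8(156), np.uint8(156)), (np.uint8(153), np.uint8(157), np.uint8(157))]
85 [(np.uint8(147), np.uint8(153), np.uint8(152)), (np.uint8(140), np.uint8(128), np.uint8(108)), (np.uint8(150), np.uint8(130), np.uint8(96)), (np.uint8(152), np.uint8(132), np.uint8(98)), (np.uint8(155), np.uint8(134), np.uint8(100)), (np.uint8(157), np.uint8(136), np.uint8(101)), (np.uint8(154), np.uint8(134), np.uint8(99)), (np.uint8(88), np.uint8(70), np.uint8(46)), (np.uint8(95), np.uint8(76), np.uint8(48)), (np.uint8(102), np.uint8(88), np.uint8(68)), (np.uint8(149), np.uint8(154), np.uint8(154)), (np.uint8(153), np.uint8(15
[... 4358 characters left out ...]
(157), np.uint8(161), np.uint8(160)), (np.uint8(158), np.uint8(162), np.uint8(161)), (np.uint8(158), np.uint8(162), np.uint8(160))]
280 [(np.uint8(157), np.uint8(161), np.uint8(160)), (np.uint8(157), np.uint8(161), np.uint8(160)), (np.uint8(156), np.uint8(160), np.uint8(159)), (np.uint8(156), np.uint8(142), np.uint8(109)), (np.uint8(156), np.uint8(135), np.uint8(100)), (np.uint8(161), np.uint8(140), np.uint8(104)), (np.uint8(162), np.uint8(141), np.uint8(105)), (np.uint8(162), np.uint8(141), np.uint8(105)), (np.uint8(150), np.uint8(153), np.uint8(151)), (np.uint8(158), np.uint8(162), np.uint8(161)), (np.uint8(157), np.uint8(162), np.uint8(161)), (np.uint8(157), np.uint8(161), np.uint8(160))]
```

View pics/w3z.png

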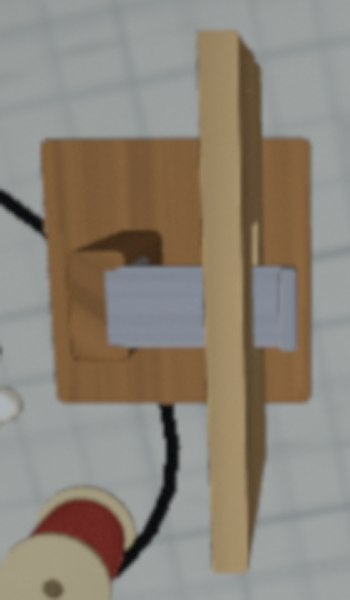

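```bash
python3 - <<'E'
from h import *
np.set_printoptions(precision=4,suppress=True)
c=ld('w3')
B=lambda p:[(190+x/2.5-.3,55+y/2.5-.3) for x,y in p]
P=onz(c,B([(197,31),(237,31),(249,571),(213,571)]),.148)
print(P,P.mean(0)); d=P[:2].mean(0)-P[2:].mean(0); print(np.linalg.norm(d),np.degrees(np.arctan2(d[1],d[0])))
F=onz(c,B([(40,138),(310,138),(310,402),(58,402)]),.014); print(F,F.mean(0)); e=F[0]+F[3]-F[1]-F[2]; print('stand x',np.degrees(np.arctan2(e[1],e[0])))
H=onz(c,B([(282,264),(282,350),(106,345),(106,267)]),.1); print(H)
# cable arch triangulation
t=ld('top0')
A=lambda p:[(100+x/3.8-.37,180+y/3.8-.37) for x,y in p]
E
```

```text
[[0.6075 0.2011 0.148 ]
 [0.6057 0.1917 0.148 ]
 [0.4698 0.2169 0.148 ]
 [0.4716 0.2266 0.148 ]] [0.5386 0.209  0.148 ]
0.13826128628096251 -10.5706724665231
[[0.5983 0.2762 0.014 ]
 [0.5794 0.1795 0.014 ]
 [0.4827 0.198  0.014 ]
 [0.5012 0.2942 0.014 ]] [0.5404 0.237  0.014 ]
stand x 79.07051777882496
[[0.5448 0.1942 0.1   ]
 [0.5196 0.1992 0.1   ]
 [0.5311 0.2511 0.1   ]
 [0.5539 0.2456 0.1   ]]
```

Call:
servo_tool --increments '[{"dp": [1.6,-1.2,2],"twist": [0,0,0],"grip": 0},{"dp": [3.2,-2.3,4],"twist": [0,0,0],"grip": 0},{"dp": [3.2,-2.3,7],"twist": [0,0,0],"grip": 0},{"dp": [3.2,-2.3,9],"twist": [0,0,0],"grip": 0},{"dp": [3.2,-2.3,11],"twist": [0,0,0],"grip": 0},{"dp": [3.2,-2.3,13],"twist": [0,0,0],"grip": 0},{"dp": [3.2,-2.3,14.4],"twist": [0,0,0],"grip": 0},{"dp": [3.2,-2.3,14.4],"twist": [0,0,0],"grip": 0}]' --force 40

```text
time_s: 3.45
eef_pos: [0.5382, 0.2087, 0.1258]
tool_rot: [0.996, -0.094, -0.001, 0.001]
force: [0.1, 0.5, 0.6]
opening: 0.498
```

```bash
python3 - <<'E'
from h import *
np.set_printoptions(precision=4,suppress=True)
snap('side','s4');c=snap('wrist','w4'); o=manip.get_obs(); print(o['time_s'],o['eef_pos'],o['tool_rot'],o['force'],o['opening'],o['joint_pos'])
E
```

```text
3.55 [0.539  0.21   0.1272] [ 0.9956 -0.0934  0.0005 -0.0001] [0.8232 0.4037 1.1302] 0.5043599902714749 [-0.0905  0.4532 -0.4633  1.8435  0.2526  0.9021 -2.4291]
```

View pics/w4.png

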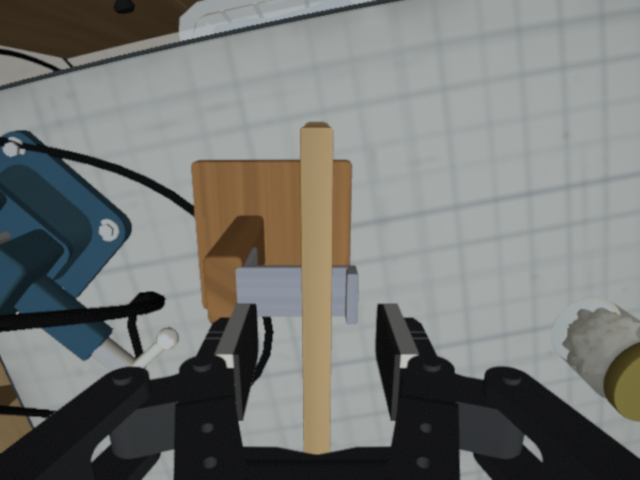

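The board's top edge (column 317, running straight down the picture) is centred and square between the fingers at columns 245 and 388. Now I close the gripper.

Call:
servo_tool --increments '[{"dp": [0,0,0],"twist": [0,0,0],"grip": -1},{"dp": [0,0,0],"twist": [0,0,0],"grip": -1},{"dp": [0,0,0],"twist": [0,0,0],"grip": -1},{"dp": [0,0,0],"twist": [0,0,0],"grip": -1},{"dp": [0,0,0],"twist": [0,0,0],"grip": -1},{"dp": [0,0,-0.5],"twist": [0,0,0],"grip": -1},{"dp": [0,0,-1],"twist": [0,0,0],"grip": -1},{"dp": [0,0,-1.5],"twist": [0,0,0],"grip": -1}]' --force 50

```text
time_s: 4.55
eef_pos: [0.5383, 0.2106, 0.1418]
tool_rot: [0.996, -0.093, -0.0, -0.0]
force: [0.5, -0.3, -1.9]
opening: 0.095
```

```bash
python3 - <<'E'
from h import *
np.set_printoptions(precision=4,suppress=True)
c=snap('side','s5');c2=snap('wrist','w5'); o=manip.get_obs(); print(o['time_s'],o['eef_pos'],o['tool_rot'],o['force'],o['opening'])
im=cv2.cvtColor(c['image'],cv2.COLOR_RGB2BGR)
a=cv2.resize(im[200:375,190:350],None,fx=3,fy=3,interpolation=cv2.INTER_CUBIC)
b=cv2.resize(cv2.cvtColor(c2['image'],cv2.COLOR_RGB2BGR),(320,240))
b=cv2.copyMakeBorder(b,0,a.shape[0]-240,0,0,cv2.BORDER_CONSTANT)
cv2.imwrite('pics/s5z.png',np.hstack([a,b]))
E
```

```text
4.65 [0.5388 0.2107 0.1423] [ 0.9957 -0.0929  0.0005 -0.0003] [ 0.5351 -0.4589 -1.0817] 0.09296562747741424
```

View pics/s5z.png

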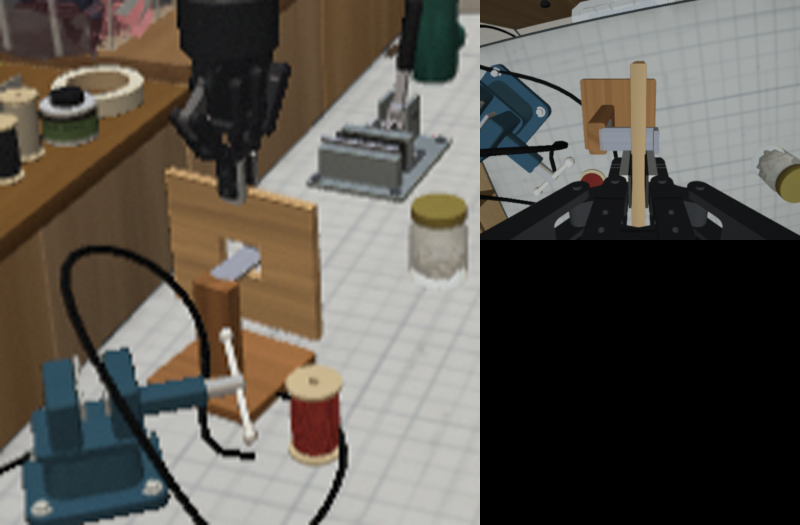

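Call:
servo_tool --increments '[{"dp": [0,1.5,0],"twist": [0,0,0],"grip": -1},{"dp": [0,3,0],"twist": [0,0,0],"grip": -1},{"dp": [0,4.5,0],"twist": [0,0,0],"grip": -1},{"dp": [0,6,0],"twist": [0,0,0],"grip": -1},{"dp": [0,7.5,0],"twist": [0,0,0],"grip": -1},{"dp": [0,9,-2],"twist": [0,0,0],"grip": -1},{"dp": [0,10.5,-5],"twist": [0,0,0],"grip": -1},{"dp": [0,12,-8],"twist": [0,0,0],"grip": -1}]'

```text
time_s: 5.65
eef_pos: [0.5158, 0.0915, 0.2224]
tool_rot: [0.996, -0.093, -0.0, 0.0]
force: [1.1, -0.3, -1.2]
opening: 0.099
```

```bash
python3 - <<'E'
from h import *
np.set_printoptions(precision=4,suppress=True)
c=snap('wrist','w6'); o=manip.get_obs(); print(o['time_s'],o['eef_pos'],o['tool_rot'],o['force'],o['opening']); print(ray(c,[[0,0]])[0])
E
```

```text
5.7 [0.518  0.0897 0.2265] [ 0.9955 -0.0945  0.0033  0.0002] [ 1.5795 -1.0269  1.2721] 0.09510186423045966
[0.588  0.0779 0.3748]
```

View pics/w6.png

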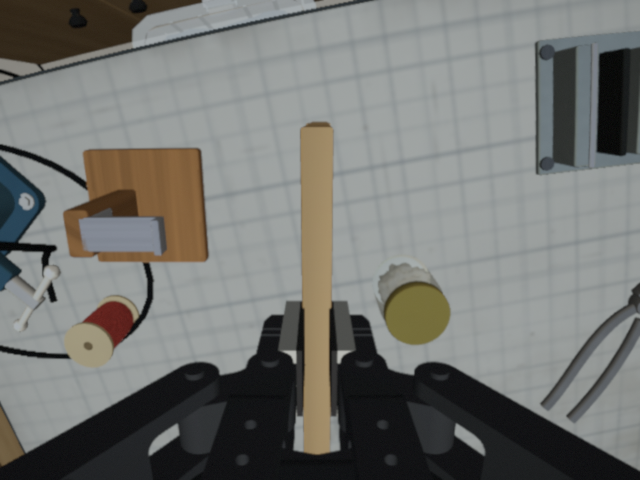

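Call:
servo_tool --increments '[{"dp": [1.5,4,0],"twist": [0,0,-0.03],"grip": -1},{"dp": [3,8,0],"twist": [0,0,-0.06],"grip": -1},{"dp": [4.5,12,0],"twist": [0,0,-0.09],"grip": -1},{"dp": [6,16,0],"twist": [0,0,-0.12],"grip": -1},{"dp": [7.5,19.5,0],"twist": [0,0,-0.134],"grip": -1},{"dp": [8.4,22.2,0],"twist": [0,0,-0.134],"grip": -1},{"dp": [8.4,22.2,0],"twist": [0,0,-0.134],"grip": -1},{"dp": [8.4,22.2,0],"twist": [0,0,-0.134],"grip": -1}]'

```text
time_s: 6.7
eef_pos: [0.5574, -0.1401, 0.2214]
tool_rot: [1.0, -0.026, -0.0, -0.0]
force: [0.0, 1.0, -1.1]
opening: 0.101
```

```bash
python3 - <<'E'
from h import *
np.set_printoptions(precision=4,suppress=True)
s=snap('side','s7');t=snap('top','t7');c=snap('wrist','w7'); o=manip.get_obs(); print(o['time_s'],o['eef_pos'],o['tool_rot'],o['force'],o['opening']); print(ray(c,[[0,0]])[0],c['extrinsics'])
f=lambda c,a,b,x,y:cv2.resize(cv2.cvtColor(c['image'],cv2.COLOR_RGB2BGR)[a:b,x:y],(400,300),interpolation=cv2.INTER_CUBIC)
cv2.imwrite('pics/st7.png',np.hstack([f(s,170,290,250,410),f(t,170,290,300,460)]))
E
```

```text
6.85 [ 0.5577 -0.1396  0.2218] [ 0.9997 -0.0249  0.0001 -0.0002] [ 0.4753 -0.4826 -1.6262] 0.09558124089157759
[ 0.6309 -0.1432  0.3741] [[-0.0493 -0.9988 -0.0004 -0.1118]
 [-0.9562  0.0471  0.2889  0.5019]
 [-0.2885  0.0146 -0.9574  0.5422]
 [ 0.      0.      0.      1.    ]]
```

View pics/w7.png

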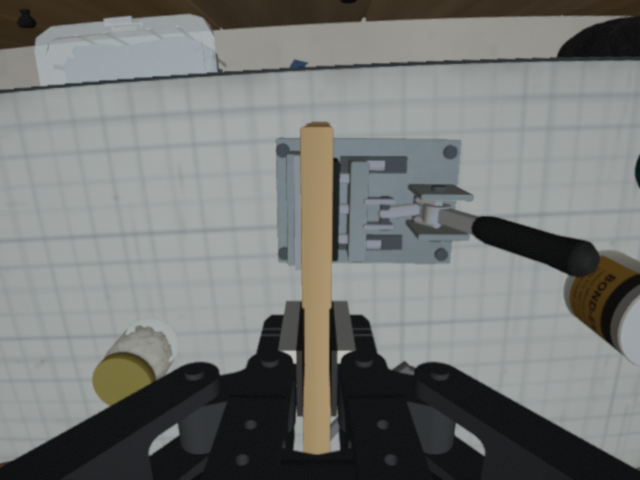

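View pics/st7.png

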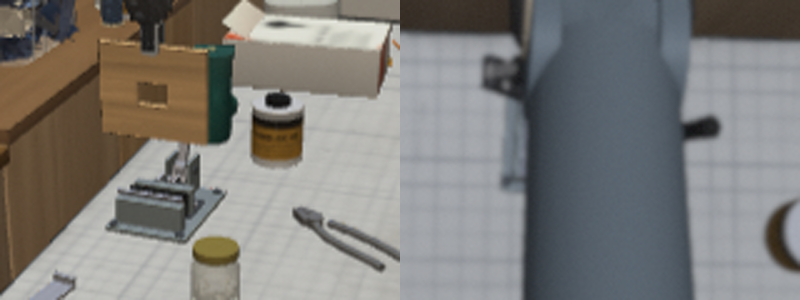

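```bash
python3 - <<'E'
from h import *
c=ld('w7'); im=cv2.cvtColor(c['image'],cv2.COLOR_RGB2BGR)
cv2.imwrite('pics/w7z.png',cv2.resize(im[115:280,265:465],None,fx=4,fy=3.6,interpolation=cv2.INTER_CUBIC))
E
```

```text
(no output)
```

View pics/w7z.png

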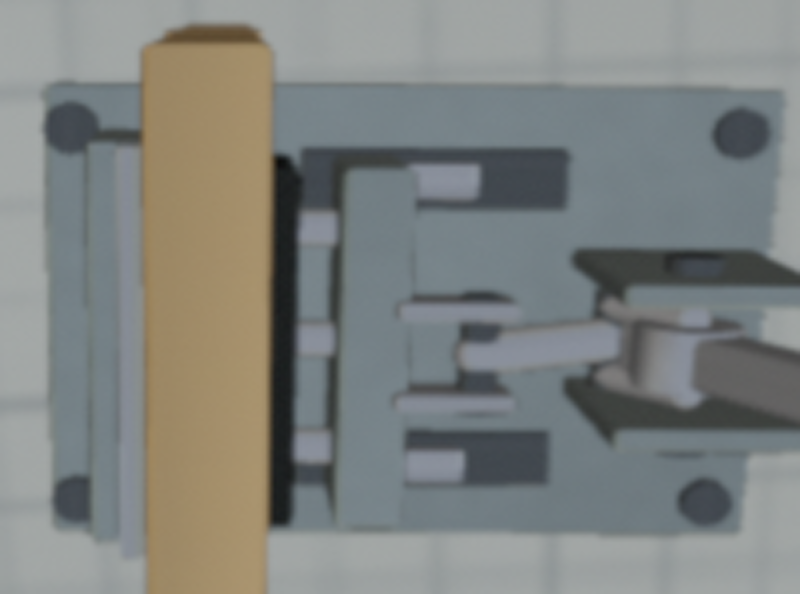

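```bash
python3 - <<'E'
from h import *
np.set_printoptions(precision=4,suppress=True)
def an(f,B,C,pts):
  c=ld(f)
  P=onz(c,B(C),.008)
  m=P.mean(0); ax=(P[0]+P[3]-P[1]-P[2]); ax/=np.linalg.norm(ax); ay=P[0]+P[1]-P[2]-P[3];ay/=np.linalg.norm(ay)
  og=m+.044*ax
  print('axes',np.degrees(np.arctan2(ax[1],ax[0])),np.degrees(np.arctan2(ay[1],ay[0])),'origin',og, 'size',np.linalg.norm(P[0]-P[1]),np.linalg.norm(P[3]-P[2]))
  for n,p,z in pts:
    Q=onz(c,B(p),z); print(n,(Q-og)@ax,(Q-og)@ay)
  return og,ax,ay
B7=lambda p:[(265+x/4-.375,115+y/3.6-.36) for x,y in p]
og,ax,ay=an('w7',B7,[(44,86),(784,91),(740,533),(52,530)],[('pad back',[(298,160),(290,520)],.049),('jaw flare back edge',[(113,147),(122,555)],.053),('board top',[(142,45),(272,45)],.244)])
B2=lambda p:[(210+x/4-.375,35+y/4-.375) for x,y in p]
an('w2',B2,[(90,58),(762,70),(735,540),(103,527)],[('pad back',[(308,115),(305,475)],.049),('pad fr',[(273,115),(275,475)],.049),('jaw back',[(131,75),(141,508)],.053),('jaw front .044',[(192,90),(195,497)],.044),('dark front bottom',[(212,105),(213,490)],.008)])
# board predicted sides: bottom edge of board vs TCP
c=ld('w7'); cc=ray(c,[[0,0]])[0]
R=c['extrinsics'][:3,:3]; tx=-(R[1]*0.957+R[2]*0.2885)  # tool x approx
tx=np.array([-(R[1,0]),-(R[1,1]),0]);tx/=np.linalg.norm(tx); print('tool x ang',np.degrees(np.arctan2(tx[1],tx[0])),'TCP',cc-0.0732*tx)
P=onz(c,B7([(142,45),(272,45)]),.244); print(P)
P=onz(c,[(302.5,440),(330.5,440)],.244); print(P)
E
```

```text
axes 86.91197793780029 -3.0992262428929367 origin [ 0.5577 -0.1385  0.008 ] size 0.15406052306826679 0.15506939482084495
pad back [-0.0177 -0.0176] [ 0.0414 -0.0372]
jaw flare back edge [0.0164 0.0156] [ 0.0442 -0.0441]
board top [ 0.004  -0.0055] [0.0697 0.0698]
axes 86.83889785452833 -2.998142802532107 origin [ 0.5572 -0.1392  0.008 ] size 0.15453043987971116 0.15499137360021178
pad back [-0.0197 -0.0191] [ 0.0374 -0.037 ]
pad fr [-0.0124 -0.0126] [ 0.0374 -0.0371]
jaw back [0.0166 0.0164] [ 0.0445 -0.0443]
jaw front .044 [0.0052 0.0058] [ 0.0427 -0.0426]
dark front bottom [0.0054 0.0062] [ 0.0438 -0.0444]
tool x ang -2.8202436718971167 TCP [ 0.5578 -0.1396  0.3741]
[[ 0.6276 -0.1383  0.244 ]
 [ 0.6271 -0.1478  0.244 ]]
[[ 0.5162 -0.1324  0.244 ]
 [ 0.5157 -0.1428  0.244 ]]
```

Call:
servo_tool --increments '[{"dp": [0,0.26,0],"twist": [0,0,0.003],"grip": -1},{"dp": [0,0.26,2],"twist": [0,0,0.003],"grip": -1},{"dp": [0,0.26,4],"twist": [0,0,0.003],"grip": -1},{"dp": [0,0.26,5.5],"twist": [0,0,0.003],"grip": -1},{"dp": [0,0.26,6.5],"twist": [0,0,0.003],"grip": -1},{"dp": [0,0.26,7],"twist": [0,0,0.003],"grip": -1},{"dp": [0,0.26,7],"twist": [0,0,0.003],"grip": -1},{"dp": [0,0.26,7],"twist": [0,0,0.003],"grip": -1}]'

```text
time_s: 7.85
eef_pos: [0.558, -0.1438, 0.1523]
tool_rot: [1.0, -0.028, 0.001, 0.0]
force: [1.4, -0.4, -0.2]
opening: 0.097
```

```bash
python3 - <<'E'
from h import *
np.set_printoptions(precision=4,suppress=True)
s=snap('side','s8');c=snap('wrist','w8'); o=manip.get_obs(); print(o['time_s'],o['eef_pos'],o['tool_rot'],o['force'],o['opening']); print(ray(c,[[0,0]])[0])
f=lambda c,a,b,x,y:cv2.resize(cv2.cvtColor(c['image'],cv2.COLOR_RGB2BGR)[a:b,x:y],(400,500),interpolation=cv2.INTER_CUBIC)
cv2.imwrite('pics/st8.png',np.hstack([f(s,180,280,280,360),f(c,60,310,240,440)]))
E
```

```text
7.95 [ 0.5579 -0.1438  0.1523] [ 0.9996 -0.0276  0.0005  0.0001] [ 0.6752  0.0582 -1.7792] 0.09774061644858509
[ 0.6311 -0.1478  0.3048]
```

View pics/st8.png

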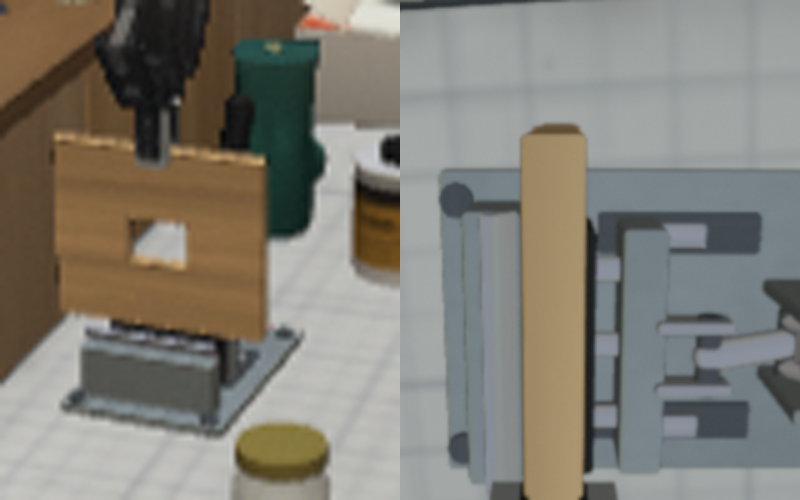

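```bash
python3 - <<'E'
from h import *
c=ld('w8'); im=cv2.cvtColor(c['image'],cv2.COLOR_RGB2BGR)
cv2.imwrite('pics/w8z.png',cv2.resize(im[115:315,250:480],None,fx=3.4,fy=3,interpolation=cv2.INTER_CUBIC))
E
```

```text
(no output)
```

View pics/w8z.png

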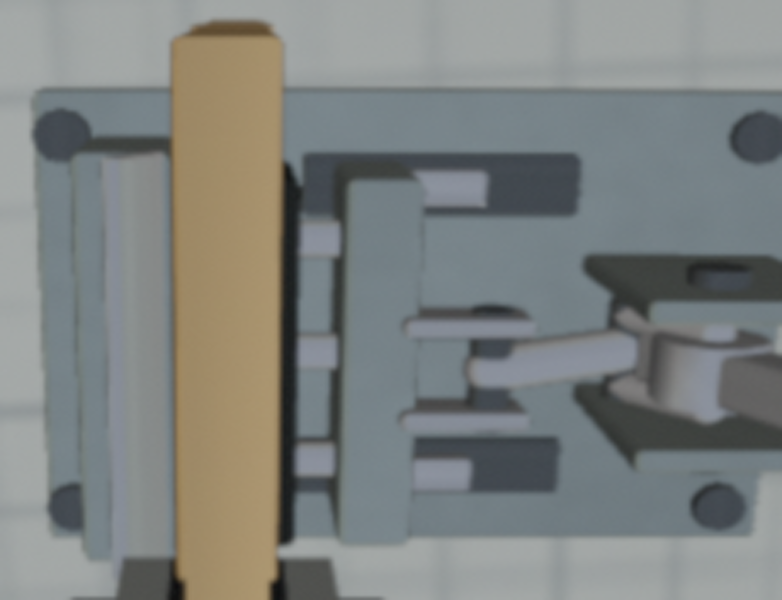

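```bash
python3 - <<'E'
from h import *
np.set_printoptions(precision=4,suppress=True)
c=ld('w8')
B=lambda p:[(250+x/3.4-.35,115+y/3-.33) for x,y in p]
yaw=np.radians(86.95); ax=np.array([np.cos(yaw),np.sin(yaw),0]); ay=np.array([ax[1],-ax[0],0])
L=onz(c,B([(35,90),(52,533)]),.008); og=L.mean(0)-.034*ax; print('origin x from left edge',og)
for og in (np.array([.5575,-.1388,.008]),og):
  for n,p,z in [('plate left',[(35,90),(52,533)],.008),('pad back',[(301,190),(294,540)],.049),('jaw back',[(105,155),(112,550)],.053),('board L',[(171,40),(177,550)],.174),('board R',[(284,40),(277,550)],.174),('board bottom far',[(193,25),(270,25)],.055)]:
    Q=onz(c,B(p),z); print(n,(Q-og)@ax,(Q-og)@ay)
E
```

```text
origin x from left edge [ 0.5585 -0.1399  0.008 ]
plate left [0.0328 0.0332] [ 0.0548 -0.0527]
pad back [-0.0181 -0.0178] [ 0.0379 -0.0368]
jaw back [0.0155 0.0163] [ 0.0453 -0.0374]
board L [-0.0003 -0.0003] [0.0703 0.0161]
board R [-0.0101 -0.0099] [0.0703 0.0161]
board bottom far [ 0.0003 -0.0123] [0.0697 0.0696]
plate left [0.0338 0.0342] [ 0.0537 -0.0537]
pad back [-0.0171 -0.0167] [ 0.0369 -0.0379]
jaw back [0.0166 0.0173] [ 0.0442 -0.0384]
board L [0.0007 0.0007] [0.0692 0.0151]
board R [-0.0091 -0.0089] [0.0692 0.015 ]
board bottom far [ 0.0013 -0.0113] [0.0686 0.0686]
```

Call:
servo_tool --increments '[{"dp": [0,-0.11,0],"twist": [0,0,0],"grip": -1},{"dp": [0,-0.22,0],"twist": [0,0,0],"grip": -1},{"dp": [0,-0.22,0],"twist": [0,0,0],"grip": -1},{"dp": [0,-0.22,0],"twist": [0,0,0],"grip": -1},{"dp": [0,-0.22,0.5],"twist": [0,0,0],"grip": -1},{"dp": [0,-0.22,1],"twist": [0,0,0],"grip": -1},{"dp": [0,-0.22,1],"twist": [0,0,0],"grip": -1},{"dp": [0,-0.22,1],"twist": [0,0,0],"grip": -1}]'

```text
time_s: 8.95
eef_pos: [0.5577, -0.1416, 0.1416]
tool_rot: [1.0, -0.028, 0.0, -0.0]
force: [-0.0, 0.0, -1.4]
opening: 0.099
```

```bash
python3 - <<'E'
from h import *
np.set_printoptions(precision=4,suppress=True)
c=snap('wrist','w9'); o=manip.get_obs(); print(o['time_s'],o['eef_pos'],o['tool_rot'],o['force'],o['opening']); print(ray(c,[[0,0]])[0])
im=cv2.cvtColor(c['image'],cv2.COLOR_RGB2BGR)
cv2.imwrite('pics/w9z.png',cv2.resize(im[115:315,250:480],None,fx=3.4,fy=3,interpolation=cv2.INTER_CUBIC))
E
```

```text
9.0 [ 0.5578 -0.1416  0.1418] [ 0.9996 -0.0276  0.0001  0.    ] [ 0.3965  0.3449 -0.1827] 0.0990497338370073
[ 0.631  -0.1456  0.2941]
```

View pics/w9z.png

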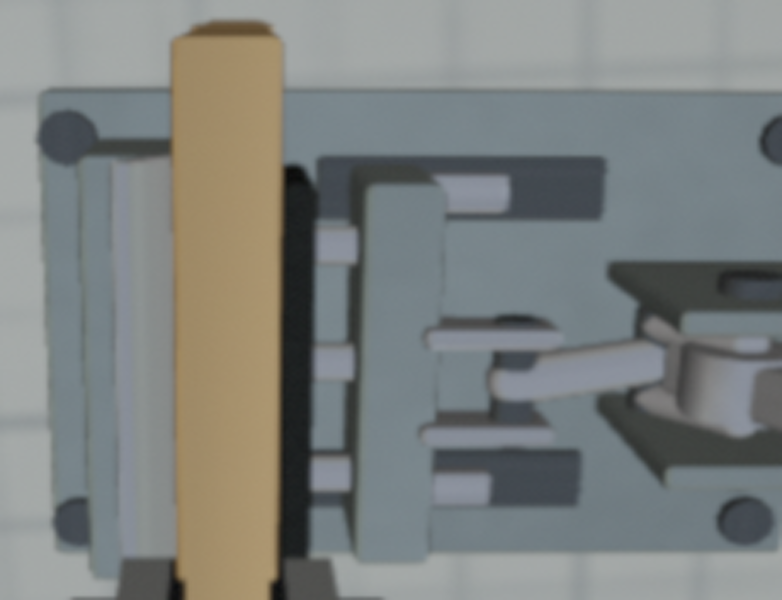

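```bash
python3 - <<'E'
from h import *
np.set_printoptions(precision=4,suppress=True)
c=ld('w9')
B=lambda p:[(250+x/3.4-.35,115+y/3-.33) for x,y in p]
yaw=np.radians(86.95); ax=np.array([np.cos(yaw),np.sin(yaw),0]); ay=np.array([ax[1],-ax[0],0])
og=np.array([.5575,-.1388,.008])
for n,p,z in [('plate left',[(38,92),(55,548)],.008),('pad back',[(316,190),(309,540)],.049),('jaw back',[(112,158),(120,550)],.053),('board L',[(171,40),(177,550)],.164),('board R',[(284,40),(278,550)],.164),('board bottom far',[(188,27),(272,27)],.044)]:
    Q=onz(c,B(p),z); print(n,(Q-og)@ax,(Q-og)@ay)
E
```

```text
plate left [0.0332 0.0336] [ 0.0545 -0.0526]
pad back [-0.0178 -0.0177] [ 0.0389 -0.0328]
jaw back [0.0158 0.0163] [ 0.0455 -0.0332]
board L [0.0019 0.002 ] [0.0699 0.0161]
board R [-0.0078 -0.0078] [0.0699 0.016 ]
board bottom far [ 0.0035 -0.0104] [0.0688 0.0687]
```

Call:
servo_tool --increments '[{"dp": [0,0,0.5],"twist": [0,0,0],"grip": -1},{"dp": [0,0,1],"twist": [0,0,0],"grip": -1},{"dp": [0,0,1.5],"twist": [0,0,0],"grip": -1},{"dp": [0,0,2],"twist": [0,0,0],"grip": -1},{"dp": [0,0,2.5],"twist": [0,0,0],"grip": -1},{"dp": [0,0,3],"twist": [0,0,0],"grip": -1},{"dp": [0,0,3.2],"twist": [0,0,0],"grip": -1},{"dp": [0,0,3.2],"twist": [0,0,0],"grip": -1}]'

```text
time_s: 10.0
eef_pos: [0.5576, -0.1415, 0.1096]
tool_rot: [1.0, -0.028, -0.0, -0.0]
force: [0.6, 0.3, -0.7]
opening: 0.097
```

Call:
servo_tool --increments '[{"dp": [0,0,0.1],"twist": [0,0,0],"grip": -1},{"dp": [0,0,0.2],"twist": [0,0,0],"grip": -1},{"dp": [0,0,0.3],"twist": [0,0,0],"grip": -1},{"dp": [0,0,0.4],"twist": [0,0,0],"grip": -1},{"dp": [0,0,0.4],"twist": [0,0,0],"grip": -1},{"dp": [0,0,0.4],"twist": [0,0,0],"grip": -1},{"dp": [0,0,0.4],"twist": [0,0,0],"grip": -1},{"dp": [0,0,0.4],"twist": [0,0,0],"grip": -1}]'

```text
time_s: 11.0
eef_pos: [0.5579, -0.1418, 0.1076]
tool_rot: [1.0, -0.028, 0.0, 0.0]
force: [-4.9, 0.1, 10.6]
opening: 0.098
```

```bash
python3 - <<'E'
from h import *
np.set_printoptions(precision=4,suppress=True)
s=snap('side','s10');c=snap('wrist','w10'); o=manip.get_obs(); print(o['time_s'],o['eef_pos'],o['tool_rot'],o['force'],o['torque'],o['opening'])
f=lambda c,a,b,x,y:cv2.resize(cv2.cvtColor(c['image'],cv2.COLOR_RGB2BGR)[a:b,x:y],(400,500),interpolation=cv2.INTER_CUBIC)
cv2.imwrite('pics/st10.png',np.hstack([f(s,180,280,280,360),f(c,60,310,240,440)]))
E
```

```text
11.1 [ 0.5578 -0.1418  0.1075] [ 0.9996 -0.0277  0.0003  0.0005] [-3.9045  0.1907 10.3506] [ 0.0689  0.9045 -0.0019] 0.09654425330363081
```

View pics/st10.png

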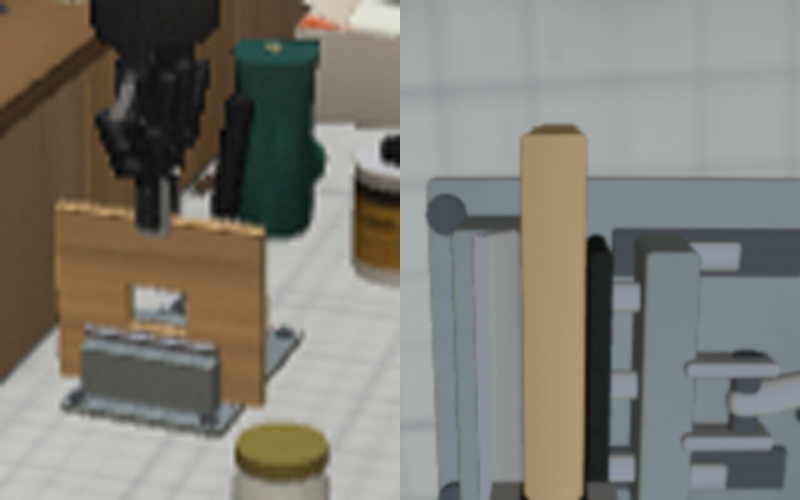

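```bash
python3 - <<'E'
from h import *
np.set_printoptions(precision=2,suppress=True)
c=ld('s10')
yaw=np.radians(86.95); ax=np.array([np.cos(yaw),np.sin(yaw),0]); ay=np.array([ax[1],-ax[0],0])
og=np.array([.5575,-.1388,.0])
for z in (.008,.018,.128,.138):
  print(z,(proj(c,[og+ax*.002+ay*s*.07+[0,0,z] for s in(1,-1)])-[280,180])*5)
E
```

```text
0.008 [[ 53.69 373.21]
 [255.95 406.68]]
0.018 [[ 53.18 359.28]
 [256.   392.37]]
0.128 [[ 47.36 200.87]
 [256.57 229.32]]
0.138 [[ 46.82 185.98]
 [256.62 213.97]]
```

Call:
servo_tool --increments '[{"dp": [0,0,-0.2],"twist": [0,0,0],"grip": -1},{"dp": [0,0,-0.2],"twist": [0,0,0],"grip": -1},{"dp": [0,0,-0.2],"twist": [0,0,0],"grip": -0.6},{"dp": [0,0,-0.2],"twist": [0,0,0],"grip": -0.3},{"dp": [0,0,-0.2],"twist": [0,0,0],"grip": 0},{"dp": [0,0,-0.2],"twist": [0,0,0],"grip": 0},{"dp": [0,0,-2],"twist": [0,0,0],"grip": 0},{"dp": [0,0,-5],"twist": [0,0,0],"grip": 0}]'

```text
time_s: 12.1
eef_pos: [0.5572, -0.1415, 0.1564]
tool_rot: [1.0, -0.028, -0.001, -0.0]
force: [0.7, -0.8, -0.8]
opening: 0.497
```

```bash
python3 - <<'E'
from h import *
np.set_printoptions(precision=4,suppress=True)
s=snap('side','s11');c=snap('wrist','w11'); o=manip.get_obs(); print(o['time_s'],o['eef_pos'],o['tool_rot'],o['force'],o['opening'],o['joint_pos'])
f=lambda c,a,b,x,y:cv2.resize(cv2.cvtColor(c['image'],cv2.COLOR_RGB2BGR)[a:b,x:y],(400,500),interpolation=cv2.INTER_CUBIC)
cv2.imwrite('pics/st11.png',np.hstack([f(s,180,280,280,360),f(c,60,460,240,560)]))
E
```

```text
12.2 [ 0.5605 -0.1418  0.1602] [ 0.9996 -0.0276  0.004   0.0008] [ 0.4573 -0.1073  0.9952] 0.5017944291937436 [ 0.4614  0.3951 -0.369   1.8242  0.1731  0.9455 -1.6083]
```

View pics/st11.png

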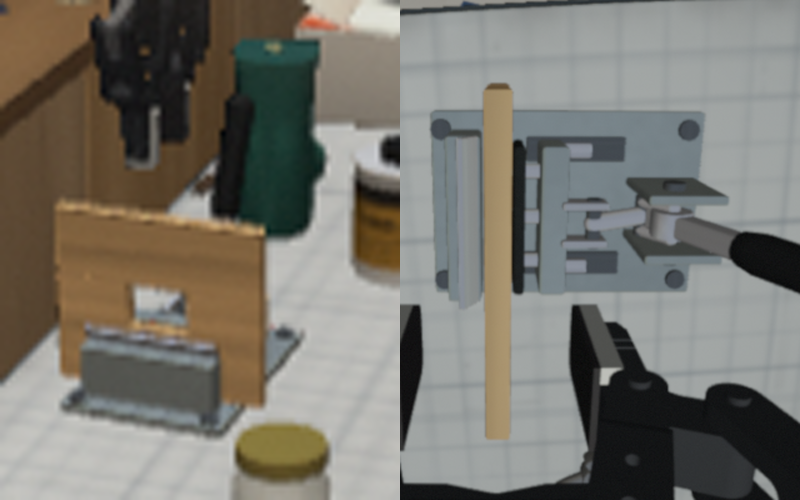

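```bash
python3 - <<'E'
from h import *
np.set_printoptions(precision=4,suppress=True)
yaw=np.radians(86.95); ax=np.array([np.cos(yaw),np.sin(yaw),0]); ay=np.array([ax[1],-ax[0],0])
og=np.array([.5575,-.1388,.0])
c=ld('w7')
im=cv2.cvtColor(c['image'],cv2.COLOR_RGB2BGR); s=cv2.cvtColor(ld('s11')['image'],cv2.COLOR_RGB2BGR)
cv2.imwrite('pics/lev.png',np.hstack([cv2.resize(im[190:290,460:620],(400,250)*1,interpolation=cv2.INTER_CUBIC),cv2.resize(s[190:240,310:350],(200,250),interpolation=cv2.INTER_CUBIC)]))
# predicted tip/lever line for several angles
for q in (0,.1,.15,.2,.25):
  e=1.309-q
  pts=[og+ax*(-.095-r*np.cos(e))+[0,0,.044+r*np.sin(e)] for r in (.045,.09,.13)]
  print(q,proj(c,pts).ravel(),proj(ld('w2'),pts).ravel(),proj(ld('s11'),pts).ravel())
E
```

```text
0 [469.7581 226.6498 513.3706 245.0337 564.9343 266.9634] [395.3859 110.8781 423.6479 110.7593 456.3741 110.7217] [322.6627 223.2017 323.8573 209.8187 324.9287 197.8144]
0.1 [475.1477 226.1875 525.162  243.7562 583.2581 264.3817] [400.5787 111.0336 435.1341 111.1499 474.6033 111.431 ] [323.1222 223.1497 324.7712 209.7913 326.2422 197.8742]
0.15 [477.6594 225.901  530.5172 242.9785 591.3025 262.8447] [403.0458 111.1118 440.496  111.3455 482.9294 111.7836] [323.3451 223.1737 325.2125 209.8777 326.8738 198.0487]
0.2 [480.0388 225.5792 535.4891 242.1156 598.5746 261.1639] [405.4164 111.1896 445.5773 111.5397 490.6866 112.1307] [323.5626 223.2308 325.6419 210.03   327.4866 198.3175]
0.25 [482.2793 225.2237 540.0644 241.1733 605.0652 259.355 ] [407.6834 111.267  450.3614 111.7312 497.8511 112.4694] [323.7744 223.3207 326.0585 210.2472 328.0795 198.6788]
```

View pics/lev.png

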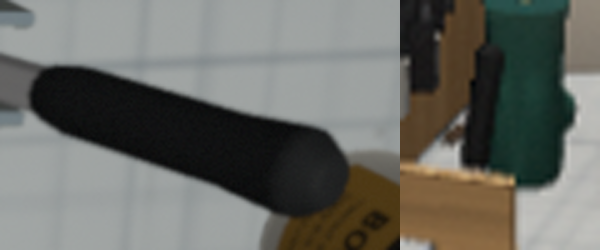

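Call:
servo_tool --increments '[{"dp": [0,0,-3],"twist": [0,0,0],"grip": 0},{"dp": [0,0,-6.4],"twist": [0,0,0],"grip": -1},{"dp": [0,2,-6.4],"twist": [0,0,0],"grip": -1},{"dp": [0,4.5,-6.4],"twist": [0,0,0],"grip": -1},{"dp": [0,7.2,-6.4],"twist": [0,0,0],"grip": -1},{"dp": [0,7.2,-6.4],"twist": [0,0,0],"grip": -1},{"dp": [0,7.2,-6.4],"twist": [0,0,0],"grip": -1},{"dp": [0,7.2,-6.4],"twist": [0,0,0],"grip": -1}]'

```text
time_s: 13.2
eef_pos: [0.5538, -0.2122, 0.2195]
tool_rot: [1.0, -0.027, -0.0, -0.0]
force: [0.1, 0.5, 0.5]
opening: 0.001
```

```bash
python3 - <<'E'
from h import *
np.set_printoptions(precision=4,suppress=True)
s=snap('side','s12');c=snap('wrist','w12'); o=manip.get_obs(); print(o['time_s'],o['eef_pos'],o['tool_rot'],o['force'],o['opening'],o['joint_pos'])
yaw=np.radians(86.95); ax=np.array([np.cos(yaw),np.sin(yaw),0]); ay=np.array([ax[1],-ax[0],0])
og=np.array([.5575,-.1388,.0]); print((o['eef_pos']-og)@ax,(o['eef_pos']-og)@ay)
for q in (0,.05,.1,.15,.2,.25):
  e=1.309-q
  pts=[og+ax*(-.095-r*np.cos(e))+[0,0,.044+r*np.sin(e)] for r in (.045,.09,.13)]
  print(q,proj(c,pts).ravel())
E
```

```text
13.3 [ 0.5538 -0.2124  0.2197] [ 0.9996 -0.0268  0.     -0.0001] [-0.0461  0.2772  1.4319] -0.0022313797360257264 [ 0.5659  0.3604 -0.351   1.7208  0.1373  1.0846 -1.4532]
-0.07373988265187353 0.0002702877363633865
0 [364.9201 226.8295 392.7687 245.4888 426.3646 268.0523]
0.05 [367.9773 226.5987 399.711  244.8585 437.7177 266.788 ]
0.1 [370.9515 226.3298 406.3902 244.13   448.4859 265.3408]
0.15 [373.833  226.0242 412.7786 243.3086 458.6173 263.7261]
0.2 [376.6123 225.6831 418.8514 242.4001 468.0705 261.9602]
0.25 [379.281  225.3082 424.5871 241.4108 476.8136 260.06  ]
```

View pics/w12.png

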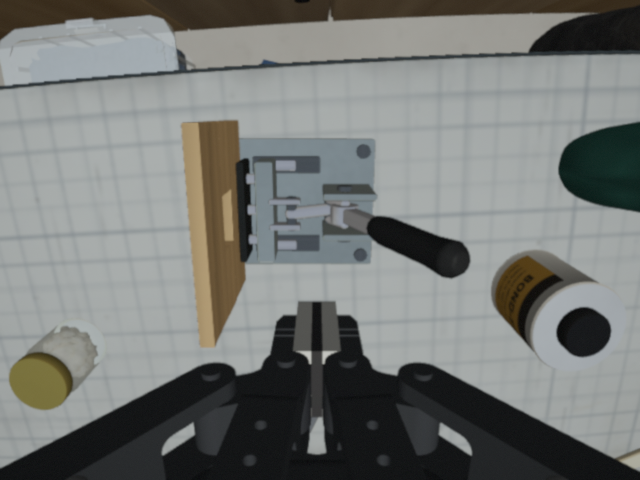

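Call:
servo_tool --increments '[{"dp": [0.2,1.6,4],"twist": [0,0,0],"grip": -1},{"dp": [0.2,1.6,7.2],"twist": [0,0,0],"grip": -1},{"dp": [0.2,2.8,7.2],"twist": [0,0,0],"grip": -1},{"dp": [0.2,3.9,7.25],"twist": [0,0,0],"grip": -1},{"dp": [0.2,4.5,7.5],"twist": [0,0,0],"grip": -1},{"dp": [0.2,5.1,7.7],"twist": [0,0,0],"grip": -1},{"dp": [0.2,5.9,8.1],"twist": [0,0,0],"grip": -1},{"dp": [0.2,6.6,8.5],"twist": [0,0,0],"grip": -1}]'

```text
time_s: 14.3
eef_pos: [0.5522, -0.2801, 0.1348]
tool_rot: [1.0, -0.028, 0.0, 0.0]
force: [0.9, 0.2, 0.9]
opening: -0.0
```

```bash
python3 - <<'E'
from h import *
np.set_printoptions(precision=4,suppress=True)
s=snap('side','s13');c=snap('wrist','w13'); o=manip.get_obs(); print(o['time_s'],o['eef_pos'],o['tool_rot'],o['force'],o['opening'],o['joint_pos'])
yaw=np.radians(86.95); ax=np.array([np.cos(yaw),np.sin(yaw),0]); ay=np.array([ax[1],-ax[0],0])
og=np.array([.5575,-.1388,.0]); print((o['eef_pos']-og)@ax,(o['eef_pos']-og)@ay)
g=onz(ld('w12'),[(560,160)],0.02); print('green',(g-og)@ax,(g-og)@ay)
for q in (.2,.3,.35,.4,.45,.5):
  e=1.309-q
  pts=[og+ax*(-.095-r*np.cos(e))+[0,0,.044+r*np.sin(e)] for r in (.045,.09,.13)]
  print(q,proj(c,pts).ravel())
f=lambda c,a,b,x,y:cv2.resize(cv2.cvtColor(c['image'],cv2.COLOR_RGB2BGR)[a:b,x:y],(400,500),interpolation=cv2.INTER_CUBIC)
cv2.imwrite('pics/st13.png',np.hstack([f(s,160,280,270,366),f(c,80,480,110,430)]))
E
```

```text
14.4 [ 0.5515 -0.2806  0.1341] [ 0.9996 -0.0283 -0.0005  0.0001] [ 0.3566  0.4107 -0.6474] 0.0003660533188764684 [ 0.6331  0.483  -0.3133  1.7472  0.1788  0.9401 -1.3801]
-0.14192556922851338 0.001538742592987545
green [-0.2741] [0.0397]
0.2 [261.1143 271.1438 298.1053 305.3706 347.7108 351.0485]
0.3 [269.4158 269.6001 317.2276 300.8599 379.2063 341.1884]
0.35 [273.3634 268.7409 326.0338 298.3995 393.063  335.9597]
0.4 [277.1584 267.829  334.2963 295.8274 405.6258 330.606 ]
0.45 [280.7893 266.8687 341.9931 293.1623 416.8962 325.1772]
0.5 [284.246  265.8643 349.109  290.4223 426.8927 319.7182]
```

View pics/st13.png

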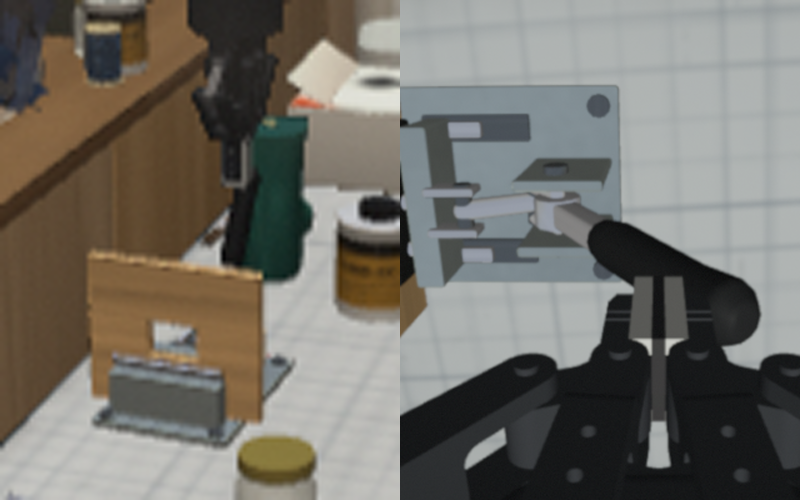

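Call:
servo_tool --increments '[{"dp": [0,0.66,0.45],"twist": [0,0,0],"grip": -1},{"dp": [0,1.29,1.0],"twist": [0,0,0],"grip": -1},{"dp": [0,1.87,1.6],"twist": [0,0,0],"grip": -1},{"dp": [0,2.4,2.25],"twist": [0,0,0],"grip": -1},{"dp": [0,2.86,2.93],"twist": [0,0,0],"grip": -1},{"dp": [0,3.27,3.67],"twist": [0,0,0],"grip": -1},{"dp": [0,3.27,3.67],"twist": [0,0,0],"grip": -1},{"dp": [0,3.27,3.67],"twist": [0,0,0],"grip": -1}]'

```text
time_s: 15.4
eef_pos: [0.5502, -0.3119, 0.0979]
tool_rot: [1.0, -0.027, -0.0, -0.0]
force: [0.3, 0.2, 2.3]
opening: 0.002
```

```bash
python3 - <<'E'
from h import *
np.set_printoptions(precision=4,suppress=True)
s=snap('side','s14');c=snap('wrist','w14'); o=manip.get_obs(); print(o['time_s'],o['eef_pos'],o['tool_rot'],o['force'],o['opening'],o['joint_pos'])
yaw=np.radians(86.95); ax=np.array([np.cos(yaw),np.sin(yaw),0]); ay=np.array([ax[1],-ax[0],0])
og=np.array([.5575,-.1388,.0]); print((o['eef_pos']-og)@ax,(o['eef_pos']-og)@ay)
for q in (.8,.9,1,1.1,1.38):
  e=1.309-q
  pts=[og+ax*(-.095-r*np.cos(e))+[0,0,.044+r*np.sin(e)] for r in (.045,.09,.13)]
  print(q,proj(c,pts).ravel())
f=lambda c,a,b,x,y:cv2.resize(cv2.cvtColor(c['image'],cv2.COLOR_RGB2BGR)[a:b,x:y],(400,500),interpolation=cv2.INTER_CUBIC)
cv2.imwrite('pics/st14.png',np.hstack([f(s,160,280,270,366),f(c,80,480,110,430)]))
E
```

```text
15.5 [ 0.5502 -0.3119  0.0981] [ 0.9996 -0.0274 -0.0001 -0.0001] [-1.1012  0.1261  1.4895] 0.0026485068385743455 [ 0.6638  0.5425 -0.2975  1.7424  0.1966  0.8862 -1.3439]
-0.17319705664228077 0.0018720806615829852
0.8 [231.7579 284.8131 317.1209 305.0269 411.7138 327.0384]
0.9 [237.5799 281.5639 326.3771 297.0541 420.0234 313.0697]
1 [242.3927 278.296  333.0197 289.403  424.2005 300.3191]
1.1 [246.1943 275.0499 337.2672 282.1441 424.9252 288.7682]
1.38 [251.625  266.3661 338.3605 264.225  413.2863 262.2866]
```

View pics/st14.png

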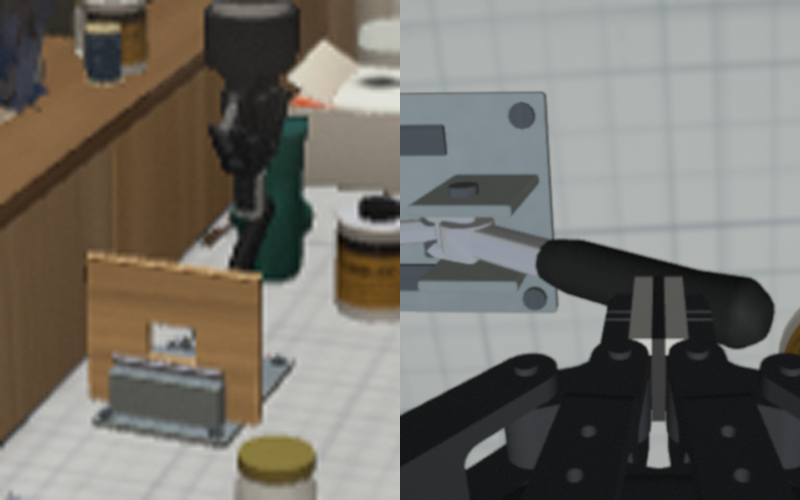

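Call:
servo_tool --increments '[{"dp": [0,0.35,0.76],"twist": [0,0,0],"grip": -1},{"dp": [0,0.62,1.55],"twist": [0,0,0],"grip": -1},{"dp": [0,0.81,2.35],"twist": [0,0,0],"grip": -1},{"dp": [0,0.95,3.18],"twist": [0,0,0],"grip": -1},{"dp": [0,1.0,3.7],"twist": [0,0,0],"grip": -1},{"dp": [0,1.0,3.9],"twist": [0,0,0],"grip": -1},{"dp": [0,1.0,3.9],"twist": [0,0,0],"grip": -1},{"dp": [0,1.0,3.9],"twist": [0,0,0],"grip": -1}]'

```text
time_s: 16.5
eef_pos: [0.5499, -0.322, 0.0592]
tool_rot: [1.0, -0.027, 0.0, 0.0]
force: [-0.5, 0.3, 0.1]
opening: -0.001
```

```bash
python3 - <<'E'
from h import *
np.set_printoptions(precision=4,suppress=True)
s=snap('side','s15');c=snap('wrist','w15'); o=manip.get_obs(); print(o['time_s'],o['eef_pos'],o['tool_rot'],o['force'],o['opening'],o['joint_pos'])
f=lambda c,a,b,x,y:cv2.resize(cv2.cvtColor(c['image'],cv2.COLOR_RGB2BGR)[a:b,x:y],(400,500),interpolation=cv2.INTER_CUBIC)
cv2.imwrite('pics/st15.png',np.hstack([f(s,160,280,270,366),f(c,80,480,110,430)]))
E
```

```text
16.6 [ 0.5499 -0.3221  0.0593] [ 0.9996 -0.0275  0.0003  0.0001] [-0.3996  0.6572  0.043 ] -0.0002936109431733954 [ 0.6666  0.5956 -0.2834  1.7555  0.2162  0.8204 -1.3445]
```

View pics/st15.png

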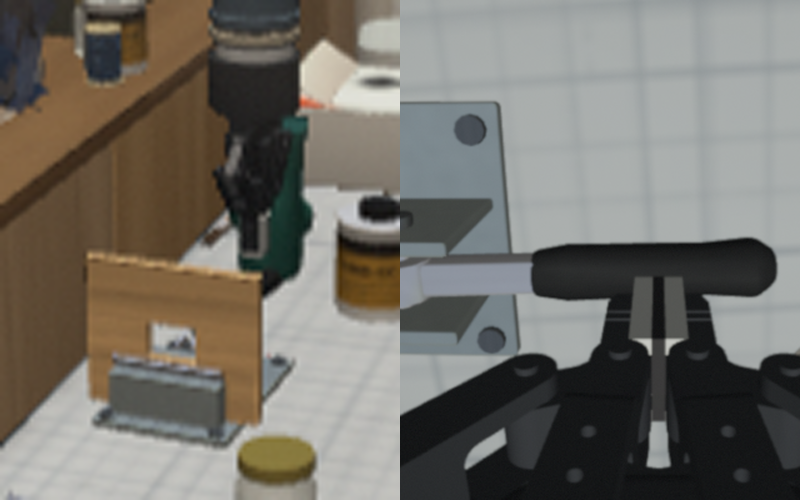

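Call:
servo_tool --increments '[{"dp": [0,0,0.3],"twist": [0,0,0],"grip": -1},{"dp": [0,0,0.3],"twist": [0,0,0],"grip": -1},{"dp": [0,0,0],"twist": [0,0,0],"grip": -1},{"dp": [0,0,-4],"twist": [0,0,0],"grip": -1},{"dp": [0,0,-9],"twist": [0,0,0],"grip": -1},{"dp": [0,0,-14],"twist": [0,0,0],"grip": -1},{"dp": [-4,-2,-18],"twist": [0,0,0],"grip": -1},{"dp": [-8,-5,-20],"twist": [0,0,0],"grip": -1}]'

```text
time_s: 17.6
eef_pos: [0.4727, -0.2682, 0.2617]
tool_rot: [1.0, -0.028, 0.002, 0.001]
force: [-0.5, 0.5, 0.6]
opening: 0.001
```

Call:
servo_tool --increments '[{"dp": [0,0,0],"twist": [0,0,0],"grip": -1},{"dp": [0,0,0],"twist": [0,0,0],"grip": -1},{"dp": [0,0,0],"twist": [0,0,0],"grip": -1},{"dp": [0,0,0],"twist": [0,0,0],"grip": -1},{"dp": [0,0,0],"twist": [0,0,0],"grip": -1},{"dp": [0,0,0],"twist": [0,0,0],"grip": -1},{"dp": [0,0,0],"twist": [0,0,0],"grip": -1},{"dp": [0,0,0],"twist": [0,0,0],"grip": -1}]'

```text
time_s: 18.6
eef_pos: [0.4726, -0.2678, 0.2591]
tool_rot: [1.0, -0.028, 0.0, 0.0]
force: [-0.3, -0.1, 0.0]
opening: 0.003
```

```bash
python3 - <<'E'
from h import *
np.set_printoptions(precision=4,suppress=True)
s=snap('side','s16');t=snap('top','t16');c=snap('wrist','w16'); o=manip.get_obs(); print(o['time_s'],o['eef_pos'],o['tool_rot'],o['force'],o['opening'],o['joint_pos'])
yaw=np.radians(86.95); ax=np.array([np.cos(yaw),np.sin(yaw),0]); ay=np.array([ax[1],-ax[0],0])
og=np.array([.5575,-.1388,.0])
for q in (1.2,1.3,1.38):
  e=1.309-q
  pts=[og+ax*(-.095-r*np.cos(e))+[0,0,.044+r*np.sin(e)] for r in (.0,.045,.09,.13)]
  print(q,proj(c,pts).ravel(),proj(s,pts).ravel())
print('board corners pred',proj(s,[og+ax*0.005+ay*u*.07+[0,0,z] for z in(.008,.128) for u in (1,-1)]).ravel())
f=lambda c,a,b,x,y:cv2.resize(cv2.cvtColor(c['image'],cv2.COLOR_RGB2BGR)[a:b,x:y],(400,500),interpolation=cv2.INTER_CUBIC)
cv2.imwrite('pics/st16.png',f(s,160,280,270,366))
E
```

```text
18.75 [ 0.4726 -0.2678  0.2591] [ 0.9996 -0.0276  0.0001  0.0001] [ 0.1669 -0.5463 -0.5496] 0.0015767805593177415 [ 0.7303  0.2428 -0.3511  1.7836  0.0916  1.1309 -1.2764]
1.2 [269.1834 108.9606 324.0088 108.692  380.2851 108.7204 431.2503 109.0162] [321.4794 236.4561 326.1585 230.3736 330.6175 224.5773 334.4084 219.6493]
1.3 [269.1834 108.9606 324.238  108.7638 379.363  108.8619 428.1286 109.1987] [321.4794 236.4561 326.1874 231.5532 330.6625 226.893  334.4583 222.9401]
1.38 [269.1834 108.9606 324.0244 108.8203 377.8797 108.9669 424.6783 109.3264] [321.4794 236.4561 326.1776 232.5298 330.6356 228.8041 334.4112 225.6487]
board corners pred [290.3499 255.0133 330.8643 261.733  289.0684 220.4948 330.9754 226.2073]
```

View pics/st16.png

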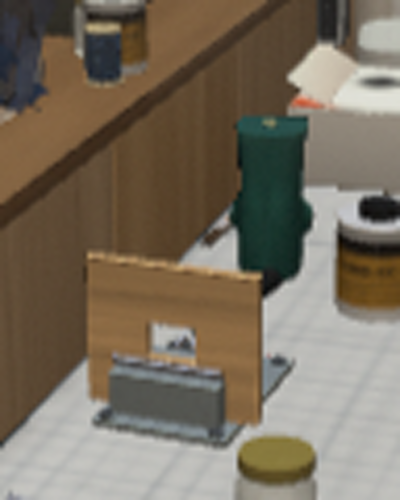

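View pics/w16.png

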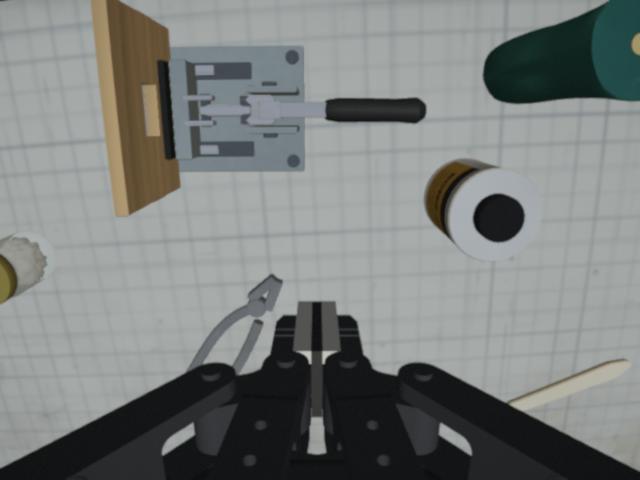

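View pics/t16.png

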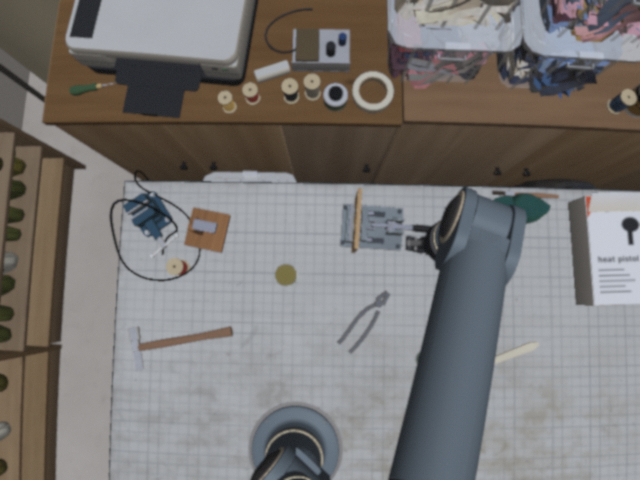

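```bash
python3 - <<'E'
from plant import manip
print(manip.finish_job())
E
```

```text
the job is handed in; nothing more can be done
None
```

I took the board off its hook and stood it in the middle of the open clamp. The first contact read about 10 N, with the bottom edge at floor level. I then let go, threw the lever over with closed fingers, backed away and handed the job in at about 19 s. The hand-in gave no verdict.

Last checks, from pictures taken after the arm had backed off:
- **Lever:** its tip appears at pixel (425, 110) in the wrist view. The expected spot for the stop at 1.38 rad is (424.7, 109.3), and the fingers felt no force from it before I backed away.
- **Board:** it stands upright between the pad and the fixed jaw. Its corners are within about 2 px of where they should be in the side view.
- **Bystanders:** the jar and the thread spool look unmoved in the top view. The tin stands upright in the wrist view, but the arm hid it from the top camera, so I did not measure its final position.
- **Robot:** the arm is clear of everything, with no outside force beyond sensor noise.

I could not measure the pad's grip force directly; I judged it only from the lever resting at its stop. When I lowered the board, the tool settled a few millimetres from where I sent it along the clamp. I corrected this from the wrist picture before setting the board down.

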